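# Line up a meter's chamber cover with its hinge and hold it for the pin

## Robot

A 6-joint arm with a two-finger parallel gripper is mounted at the origin on the work surface. World frame = base frame: x ahead of the robot, y to its left, z up, the work surface at z = 0. Lengths are in m, angles in rad, forces in N, time in s.
With the tool pointing down it reaches from about 0.3 to 0.775 m from the base axis. Payload 14.6 kg.
Tool frame: the origin (TCP) lies at the very end of the fingers, on their centre line; the grasp point (between the pads) lies ctrl.tcp_to_grasp behind it (ctrl.tcp_to_grasp is the distance from the TCP to the grasp point, in m); x points along the fingers, y is the direction in which the jaws open and shut, and the axes are right-handed (so a half turn about x gives the same grasp; the last joint's range is limited). The gripper opens to 94 mm and grips with 3 to 60 N. Pads are 16 mm wide; open, the fingers measure 119 mm over their backs; the gripper's body (75 mm by 177 mm) begins 78 mm behind the grasp point.
Start: joints at [1.28, 0.3, 1.521, -0, 1.321, -0.067], TCP at [0.122, 0.536, 0.205] pointing down, gripper open.
Joint ranges: [-3.03, 3.03], [-0.79, 2.21], [0.23, 2.52], [-1.04, 4.18], [0, 3.07], [-2.55, 2.55]. Speed limits (rad/s): [2.22, 2.22, 2.57, 3.14, 3.14, 3.14].

## Interface

Orientations are given as [roll, pitch, yaw] about the fixed x, y, z axes, in that order (R = Rz(yaw) Ry(pitch) Rx(roll)).
In Python, from station import ctrl gives the robot as it stands.
- The arm moves only by the tool play_rows, never from a script. Its argument "increments" is a list that holds one entry, the list of rows, each a list of 5 numbers: the closure in counts, from 0 (fully open) to 255 (shut), then the shift along the tool's x, y, z in cm, then the turn about the tool's x in degrees. A call has 1 to 12 rows; each row shifts and turns the commanded pose from where the row before left it, along the tool's axes as they then stand; what a row does not reach is not made up. A row lasts 1/12 s, in which the tool goes at most 41.7 mm and 7.16 degrees, less where a joint would pass 70% of its speed; a pose out of reach is approached as far as the arm can. A call is refused whole if a number of a shift passes 4.17 or a number of a turn 7.16, either way. A call with a gripper value outside its range is refused whole. The fingers move at their own pace and stop on an object; "newtons" is the grip in N (left out, the last holds). Time passes only in rows, so rows that do not move let the fingers close. It gives the time, the measured TCP pose, the force and the opening at its end, in the units of the state.
- ctrl.get_obs(): the state, without advancing time (a new reading comes with each control period).
- ctrl.camera(name): name is "side" or "top" or "wrist"; returns the picture (384x512x3 uint8, red, green, blue); there is no depth.
- ctrl.calibration(name): a dict with "fx", "fy", "cx", "cy" (pixels), "rvec" (rotation vector, rad) and "tvec" (3), from world to camera coordinates, as OpenCV has them; the wrist camera has in their place "T_tool_cam" (4x4, takes a point from camera to tool coordinates, whose origin is the TCP and whose axes are the tool frame's). Camera axes: x right, y down, z forward; pixel columns grow to the right and rows downward; lengths in m; the calibration is good to about 2 mm. A picture is of the moment at which its call begins: read the wrist's pose just before it. calibration takes no time and is no camera call.
- ctrl.hand_in(): hands the job in, once; it reports no verdict.
The state is a dict: "time_s": time; "qpos": joint angles; "joint_vel": joint speeds; "tau": joint torques, N m; "ee_pos": TCP position; "eef_rot": TCP orientation; "force": force on the tool from outside, world axes, zero at the start; "moment": the same for the moment, N m; "grip_width": finger opening in m.
Only numpy, scipy, OpenCV 4.12 (cv2) and the standard library are available. Lean on these libraries where they do the work, as an engineer would, in place of code of your own. Each camera call takes 0.05 s, during which the arm holds its last target.

## Task

The chamber cover of the bench meter is going back on its hinge: of the two loose covers, pick up by its handle the one with a single knuckle in the middle, which fits between the meter's two knuckles. Bring it level over the chamber so that its knuckle sits centred between those two and all three holes line up for the hinge pin, and finish while holding it there, still in the gripper, motionless and carried by the gripper alone, without pressing it on the meter. Leave the other cover and the other things on the bench where they are.

Things in the scene. Friction and masses are not known exactly. Their poses are not given: they have to be found in the camera images.
- meter_hinge (a point): mid-point between the meter's two fixed steel knuckles, on the hinge line, 112 mm above the bench, 64 mm in +x of the chamber's centre. x to the meter's back, y along the hinge line, z up. Knuckles: tubes along y, 16 mm outside, 12 mm hole, from 17 to 39 mm either side of this point (34 mm gap, open above, below and to -x). A jamb block stands 14 mm behind (+x), its top 13 mm above this point.
- cover_grip (a point): handle centre of the right cover: a loose cream plate 100 (x) by 90 (y) by 6 mm, about 0.2 kg, flat on the bench, ONE steel knuckle in the middle of its +x edge. Handle: upright rib over the plate's centre, 44 mm long along x, 12 thick along y, from 6 to 42 mm above the underside; this point is 24 mm above the underside. x points to the knuckle, y along its hole, z up.
- cover_hole (a point): centre of the right cover's knuckle (tube along y, 26 mm long, 16 outside, 12 mm hole): 64 mm in +x of the handle centre and 12 mm below it; axes as cover_grip. It belongs at meter_hinge, with the same axes.
- cover: the right cover itself; origin at the centre of the plate's underside, same axes
- meter: fixed beige bench meter, 250 mm deep (x), 240 wide, flat top at 78 mm with a round chamber collar 68 mm across, 4 high; sloping panel faces -x. Turned about z, axes as meter_hinge. Carries the jamb block (20 x 90 mm) and the two knuckles. Origin on the bench, 75 mm in -x of the hinge line.
- cover2_grip (a point): handle centre of the other cover, which stays: same plate and handle, but TWO knuckles, 22 mm long, with a 40 mm space between them. The two covers lie in either order.
- vial1: bystander: small glass sample vial with black cap, 26 mm across, 60 high; origin under its centre
- vial2: bystander: a second such vial
- beaker: bystander: small glass beaker, 64 mm across, 75 high; origin under its centre
- screwdriver: bystander: screwdriver lying on the bench, 150 mm long
- pin: bystander: steel hinge pin, 6 mm thick, about 70 long, waiting in a low white dish
There are look-alikes about, which are no part of the job. What is shaped like the cover but green or turquoise is not meant.

How it is judged:
On the way:
1. the right cover is lifted clear of the bench in the gripper (height (world z) of cover above 0.06 m and contact force between the fingers and cover above 1 N), for 0.2 s.
At the end, for the whole second after the job is handed in: The single-knuckle cover is in the fingers (over 1 N), level within 0.1 rad, plate over the chamber, hole within 4 mm of the hinge line in x and z, 5 mm of the middle sideways, axes within 0.1 rad; under 20 mm/s, pushing on the meter with under 5 N (x of cover_hole in the frame of meter_hinge between -0.004 and 0.004 m and z of cover_hole in the frame of meter_hinge between -0.004 and 0.004 m and y of cover_hole in the frame of meter_hinge between -0.005 and 0.005 m and angle between the y axis of cover_hole and the y axis of meter_hinge, either way round below 0.1 rad and x of cover_grip in the frame of meter_hinge below -0.05 m and angle between cover's own z axis and vertical below 0.1 rad and contact force between the fingers and cover above 1 N and contact force between cover and meter below 5 N and linear speed of cover below 0.02 m/s); the arm keeps its last pose, push and grip.
It fails at once if the other cover moved more than 30 mm (distance of cover2_grip from where it was at the start of the episode above 0.03 m).
It fails at once if a bystander moved more than 30 mm (distance of any of vial1, vial2, beaker, screwdriver, pin from where it was at the start of the episode above 0.03 m).
It also fails if it takes over 45 s, if anything falls off the work surface, if the arm or the gripper's body presses on something with over 40 N, if the wrist force passes 120 N, or if a joint passes its speed limit or range.

## Working session

There is one attempt and no reset: what is moved stays moved. The work goes in short steps, Python scripts to look and compute and a tool call to move; the robot and the scene stay as the last step left them, time stands still between calls to the robot, and variables do not carry over. Pictures are saved under pics/ and viewed, and the job is handed in when it is done.

Besides the shell and the picture viewer there is one more tool, called after ">>>" as a command line: name --argument value ..., lists and objects as JSON in quotes. play_rows: Moves the arm, as the interface text tells. Its arguments: {"type":"object","properties":{"increments":{"type":"array"},"newtons":{"type":"number"}},"required":["increments"]}

```bash
ls; mkdir -p pics; python3 - <<'E'
from station import ctrl
import cv2
o=ctrl.get_obs();print(o);print(ctrl.tcp_to_grasp)
for n in("side","top","wrist"):
    im=ctrl.camera(n);cv2.imwrite(f"pics/{n}0.png",im[:,:,::-1]);print(n,ctrl.calibration(n))
E
```

```text
pics
{'time_s': 0.0, 'qpos': array([ 1.28045034e+00,  3.00473882e-01,  1.52159238e+00,  1.31775978e-05,
        1.32068529e+00, -6.65876416e-02]), 'joint_vel': array([-3.09558631e-04, -8.84335477e-04,  8.07265355e-05, -1.10106492e-03,
       -1.92699451e-04,  8.19280998e-04]), 'tau': array([-6.27455643e-05, -5.31799936e+01, -3.52752435e+01,  7.08074123e-02,
        2.43461947e-02, -1.04155467e-04]), 'ee_pos': array([0.12195988, 0.53603704, 0.20488002]), 'eef_rot': array([-1.64839725,  1.56963736, -1.87215886]), 'force': array([ 0.47102454,  0.27307685, -0.27971556]), 'moment': array([ 0.01041094, -0.07995734, -0.01514918]), 'grip_width': 0.09422214063867836}
0.0188
side {'fx': 377.92284181885856, 'fy': 377.92284181885856, 'cx': 258.9391842045136, 'cy': 191.80225611942888, 'rvec': array([ 2.36426111, -0.42652772,  0.18948714]), 'tvec': array([-0.48429012,  0.12845597,  0.93998342])}
top {'fx': 363.76362869719947, 'fy': 363.76362869719947, 'cx': 258.2806637455718, 'cy': 192.43426275153936, 'rvec': array([ 2.19584229, -2.16819708,  0.06855175]), 'tvec': array([-0.08941149,  0.50220487,  1.12531295])}
wrist {'fx': 271.4999043954005, 'fy': 271.4999043954005, 'cx': 252.6893317999318, 'cy': 190.9541495844889, 'T_tool_cam': array([[ 4.54547900e-05, -2.64022865e-01,  9.64516420e-01,
        -1.78552058e-01],
       [ 9.99999921e-01, -3.68591790e-04, -1.48023863e-04,
        -2.11446208e-04],
       [ 3.94594519e-04,  9.64516351e-01,  2.64022827e-01,
        -7.66203038e-02],
       [ 0.00000000e+00,  0.00000000e+00,  0.00000000e+00,
         1.00000000e+00]])}
```

View pics/top0.png

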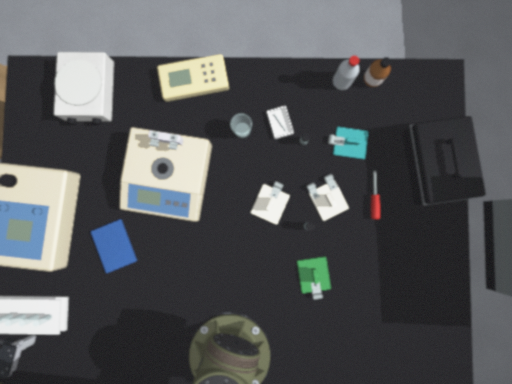

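View pics/side0.png

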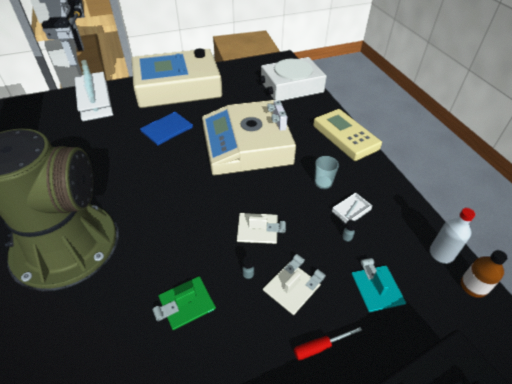

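View pics/wrist0.png

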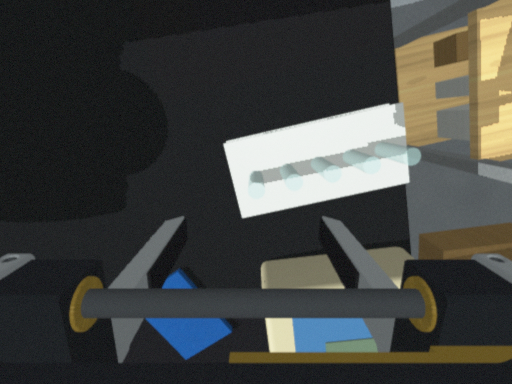

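```bash
cat > h.py <<'E'
import numpy as np,cv2
from station import ctrl
def proj(n,P):
    c=ctrl.calibration(n);K=np.array([[c['fx'],0,c['cx']],[0,c['fy'],c['cy']],[0,0,1.]])
    return cv2.projectPoints(np.array(P,float).reshape(-1,1,3),c['rvec'],c['tvec'],K,None)[0].reshape(-1,2)
def ray(n,uv,z):
    c=ctrl.calibration(n);R=cv2.Rodrigues(c['rvec'])[0];C=-R.T@c['tvec']
    out=[]
    for u,v in np.atleast_2d(uv):
        d=R.T@np.array([(u-c['cx'])/c['fx'],(v-c['cy'])/c['fy'],1]);out.append(C+d*(z-C[2])/d[2])
    return np.array(out)
E
python3 - <<'E'
from h import *
print(proj('top',[[0,0,0],[.5,0,0],[0,.5,0],[.122,.536,.205]]))
print(ray('top',[[270,203],[277,187],[328,198],[162,168],[160,140]],0.03))
t=cv2.imread('pics/top0.png');s=cv2.imread('pics/side0.png')
cv2.imwrite('pics/t1.png',cv2.resize(t[110:240,110:360],None,fx=3.2,fy=3.2,interpolation=cv2.INTER_CUBIC))
cv2.imwrite('pics/s1.png',cv2.resize(s[80:320,180:420],None,fx=2.5,fy=2.5,interpolation=cv2.INTER_CUBIC))
E
```

```text
[[229.37790465 354.77476125]
 [232.27566278 193.52458259]
 [ 68.43212132 352.21256851]
 [ 14.67736419 332.49811434]]
[[ 0.47003404 -0.11988554  0.03      ]
 [ 0.52006308 -0.14110877  0.03      ]
 [ 0.48780291 -0.29940236  0.03      ]
 [ 0.57525414  0.21889351  0.03      ]
 [ 0.66382653  0.22799     0.03      ]]
```

View pics/t1.png

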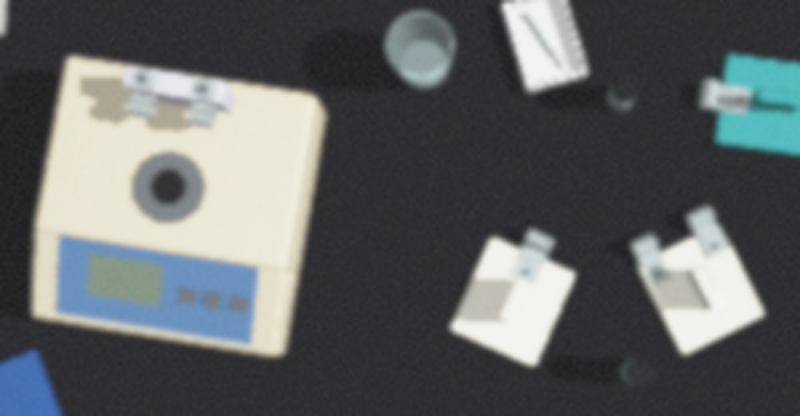

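View pics/s1.png

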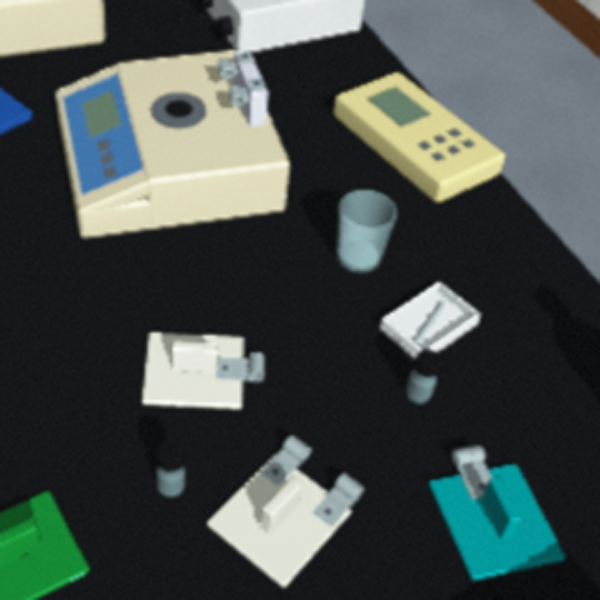

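```bash
cat >> h.py <<'E'
from scipy.spatial.transform import Rotation as Ro
def tool():
    o=ctrl.get_obs();return np.array(o['ee_pos']),Ro.from_euler('xyz',o['eef_rot']).as_matrix(),o
def plan(p,yaw):
    # needed: turn about tool x (deg), then shift in turned tool axes (cm). yaw = desired dir of tool z
    P,R,o=tool()
    cur=np.degrees(np.arctan2(R[1,2],R[0,2]))
    turn=-(np.degrees(yaw)-cur); turn=(turn+180)%360-180
    R2=R@Ro.from_euler('x',turn,degrees=True).as_matrix()
    print('tool z yaw',cur,'turn',turn,'shift after turn cm',100*R2.T@(np.array(p)-P),'now',100*R.T@(np.array(p)-P), 'tool x',R[:,0])
E
python3 - <<'E'
from h import *
# pose fits from rough pixel corners, plate top z=.006
zc=lambda pts:np.array([[110+x/3.2,110+y/3.2] for x,y in pts])
r=ray('top',zc([(492,236),(576,274),(532,366),(450,326)]),.006);print(r,r.mean(0))
r2=ray('top',zc([(68,58),(318,95),(290,270),(45,228)]),.078);print(r2)
print(ray('top',zc([(168,187)]),.082))
print(ray('top',zc([(140,72),(203,85)]),.12))
plan([.44,-.10,.26],np.radians(-25))
E
```

```text
[[ 0.53197101 -0.09997281  0.006     ]
 [ 0.49520931 -0.1835832   0.006     ]
 [ 0.40388387 -0.1408902   0.006     ]
 [ 0.44219432 -0.05954924  0.006     ]] [ 0.46831463 -0.12099886  0.006     ]
[[0.68888314 0.30248005 0.078     ]
 [0.65622515 0.06561334 0.078     ]
 [0.49111074 0.08799218 0.078     ]
 [0.52755106 0.31796725 0.078     ]]
[[0.56694111 0.20301339 0.082     ]]
[[0.66640624 0.22128383 0.12      ]
 [0.65512676 0.16379232 0.12      ]]
tool z yaw -12.820429664887921 turn 12.17957033511209 shift after turn cm [ -5.45156914 -44.21514061  55.70605861] now [ -5.45156914 -54.97256662  45.12383566] tool x [-2.68749792e-04 -8.56788694e-04 -9.99999597e-01]
```

>>> play_rows --increments '[[[60,-0.3,-2.5,2.05,0],[60,-0.3,-2.5,2.05,0],[60,-0.3,-2.5,2.05,0],[60,-0.3,-2.5,2.05,0],[60,-0.3,-2.5,2.05,0],[60,-0.3,-2.5,2.05,0],[60,-0.3,-2.5,2.05,0],[60,-0.3,-2.5,2.05,0],[60,-0.3,-2.5,2.05,0],[60,-0.3,-2.5,2.05,0],[60,-0.3,-2.5,2.05,0],[60,-0.3,-2.5,2.05,0]]]'

```text
time_s: 1.15
ee_pos: [0.2956, 0.1877, 0.2416]
eef_rot: [0.61, 1.57, 0.387]
force: [0.9, 0.1, 0.2]
grip_width: 0.0716
```

>>> play_rows --increments '[[[60,-0.2,-2.5,2.05,0],[60,-0.2,-2.5,2.05,0],[60,-0.2,-2.5,2.05,0],[60,-0.2,-2.5,2.05,0],[60,-0.2,-2.5,2.05,0],[60,-0.2,-2.5,2.05,0],[60,-0.2,-2.5,2.05,0],[60,-0.2,-2.5,2.05,0],[60,0,0,0,4],[60,0,0,0,4],[60,0,0,0,4],[60,0,0,0,0]]]'

```text
time_s: 2.15
ee_pos: [0.4108, -0.0424, 0.2572]
eef_rot: [-2.943, 1.57, 2.903]
force: [-0.5, 0.5, -0.7]
grip_width: 0.072
```

```bash
python3 - <<'E'
from h import *
print(tool()[0],tool()[2]['grip_width'])
im=ctrl.camera('wrist');cv2.imwrite('pics/w2.png',cv2.resize(im[:,:,::-1],None,fx=1.5,fy=1.5))
plan([.468,-.121,.26],np.radians(-24.6))
E
```

```text
[ 0.41078866 -0.04241886  0.2572406 ] 0.0720152049997151
tool z yaw -24.768702375227825 turn -0.16870237522783782 shift after turn cm [-0.26799683 -4.77481207  8.47694358] now [-0.26799683 -4.7498318   8.49096583] tool x [-2.66554758e-04  4.99328829e-05 -9.99999963e-01]
```

View pics/w2.png

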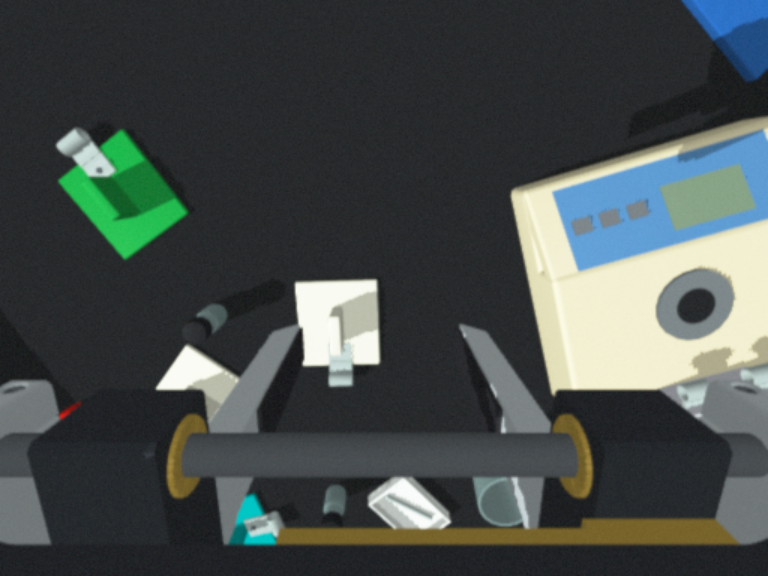

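```bash
cat >> h.py <<'E'
def wray(uv,z):
    P,R,o=tool();c=ctrl.calibration('wrist');T=c['T_tool_cam'];C=P+R@T[:3,3];out=[]
    for u,v in np.atleast_2d(uv):
        d=R@T[:3,:3]@np.array([(u-c['cx'])/c['fx'],(v-c['cy'])/c['fy'],1]);out.append(C+d*(z-C[2])/d[2])
    return np.array(out)
def wproj(p):
    P,R,o=tool();c=ctrl.calibration('wrist');T=c['T_tool_cam'];C=P+R@T[:3,3]
    q=(np.atleast_2d(p)-C)@(R@T[:3,:3]);return np.c_[c['fx']*q[:,0]/q[:,2]+c['cx'],c['fy']*q[:,1]/q[:,2]+c['cy']]
E
python3 - <<'E'
from h import *
im=cv2.imread('pics/w2.png')
cv2.imwrite('pics/w2c.png',cv2.resize(im[265:395,280:400],None,fx=4.5,fy=4.5,interpolation=cv2.INTER_CUBIC))
r=wray(np.array([(295,282),(377,279),(380,363),(304,366)])/1.5,.006);print(r,r.mean(0))
E
```

```text
[[ 0.40495304 -0.14086214  0.006     ]
 [ 0.43940659 -0.05821138  0.006     ]
 [ 0.53156135 -0.09710842  0.006     ]
 [ 0.49816087 -0.17846949  0.006     ]] [ 0.46852046 -0.11866286  0.006     ]
```

View pics/w2c.png

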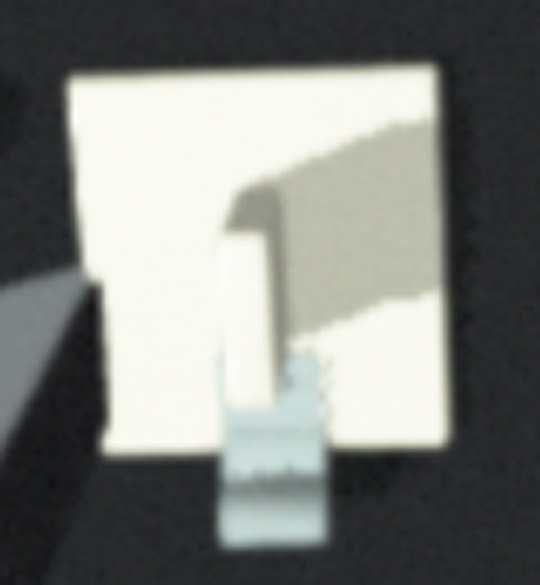

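```bash
python3 - <<'E'
from h import *
plan([.468,-.1195,.1],np.radians(-23.2))
E
```

```text
tool z yaw -24.768702375227825 turn -1.568702375227815 shift after turn cm [15.73201008 -4.84168084  8.30289751] now [15.73201008 -4.61256946  8.43232966] tool x [-2.66554758e-04  4.99328829e-05 -9.99999963e-01]
```

>>> play_rows --increments '[[[60,0,0,0,-1.5],[60,1.5,-0.8,1.4,0],[60,2.5,-0.8,1.4,0],[60,2.5,-0.8,1.4,0],[60,2.5,-0.8,1.4,0],[60,2.0,-0.8,1.4,0],[60,1.5,-0.8,1.3,0],[60,0,0,0,0],[60,0,0,0,0]]]'

```text
time_s: 2.95
ee_pos: [0.4677, -0.1191, 0.1321]
eef_rot: [-3.084, 1.569, 2.794]
force: [0.2, 0.1, -0.2]
grip_width: 0.0717
```

```bash
python3 - <<'E'
from h import *
im=ctrl.camera('wrist');cv2.imwrite('pics/w3.png',cv2.resize(im[:,:,::-1],None,fx=1.5,fy=1.5))
plan([.468,-.1195,.012],np.radians(-23.2))
E
```

```text
tool z yaw -23.24266898727616 turn -0.04266898727615853 shift after turn cm [12.09667153 -0.06239721  0.02983296] now [12.09667153 -0.06237498  0.02987942] tool x [-3.39251030e-05  7.81463541e-05 -9.99999996e-01]
```

View pics/w3.png

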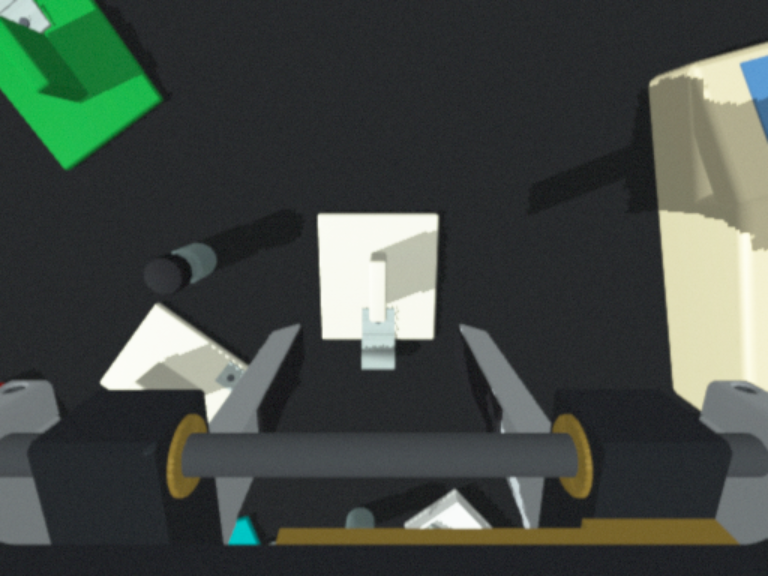

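```bash
python3 - <<'E'
from h import *
r=wray(np.array([(319,214),(438,214),(435,339),(322,339)])/1.5,.006);print(r,r.mean(0))
d=r[3]-r[0]+r[2]-r[1];print(np.degrees(np.arctan2(d[1],d[0])))
plan([*r.mean(0)[:2],.011],np.radians(-23.2))
E
```

```text
[[ 0.40560243 -0.14070687  0.006     ]
 [ 0.44046534 -0.05962195  0.006     ]
 [ 0.53255418 -0.09770304  0.006     ]
 [ 0.49656486 -0.18140362  0.006     ]] [ 0.4687967  -0.11985887  0.006     ]
-23.285083079852633
tool z yaw -23.24266898727616 turn -0.04266898727615853 shift after turn cm [12.19666602 -0.06400275  0.11720425] now [12.19666602 -0.06391544  0.11725188] tool x [-3.39251030e-05  7.81463541e-05 -9.99999996e-01]
```

>>> play_rows --increments '[[[60,1.5,-0.05,0.1,0],[60,2.5,0,0,0],[60,2.5,0,0,0],[60,2.5,0,0,0],[60,1.7,0,0,0],[60,1.0,0,0,0],[60,0.4,0,0,0],[60,0,0,0,0],[60,0,0,0,0]]]'

```text
time_s: 3.75
ee_pos: [0.4694, -0.1201, 0.0127]
eef_rot: [0.083, 1.569, -0.324]
force: [-0.2, 0.8, -0.2]
grip_width: 0.0718
```

>>> play_rows --increments '[[[255,0,0,0,0],[255,0,0,0,0],[255,0,0,0,0],[255,0,0,0,0],[255,0,0,0,0],[255,0,0,0,0],[255,0,0,0,0],[255,0,0,0,0],[255,0,0,0,0],[255,0,0,0,0]]]' --newtons 35

```text
time_s: 4.58
ee_pos: [0.4688, -0.1201, 0.0114]
eef_rot: [-2.007, 1.571, -2.414]
force: [-0.2, 0.1, -0.6]
grip_width: 0.0119
```

>>> play_rows --increments '[[[255,-0.5,0,0,0],[255,-1.5,0,0,0],[255,-2.0,0,0,0],[255,-2.5,0,0,0],[255,-2.5,0,0,0],[255,-2.5,0,0,0],[255,-2.5,0,0,0],[255,-2.0,0,0,0],[255,-1.5,0,0,0],[255,-0.5,0,0,0],[255,0,0,0,0],[255,0,0,0,0]]]'

```text
time_s: 5.58
ee_pos: [0.4685, -0.1199, 0.1907]
eef_rot: [-3.06, 1.57, 2.816]
force: [-0.1, 0.8, -1.4]
grip_width: 0.012
```

```bash
python3 - <<'E'
from h import *
for n in('wrist','top','side'):
  im=ctrl.camera(n);cv2.imwrite(f'pics/{n}4.png',cv2.resize(im[:,:,::-1],None,fx=1.5,fy=1.5))
plan([.567-.008,.203,.22],np.radians(-8))
E
```

```text
tool z yaw -23.323497462499535 turn -15.323497462499546 shift after turn cm [-2.96279062 33.23771008  4.47378875] now [-2.96279062 33.23836216 -4.4689415 ] tool x [-1.82875691e-03  6.36657872e-04 -9.99998125e-01]
```

View pics/wrist4.png

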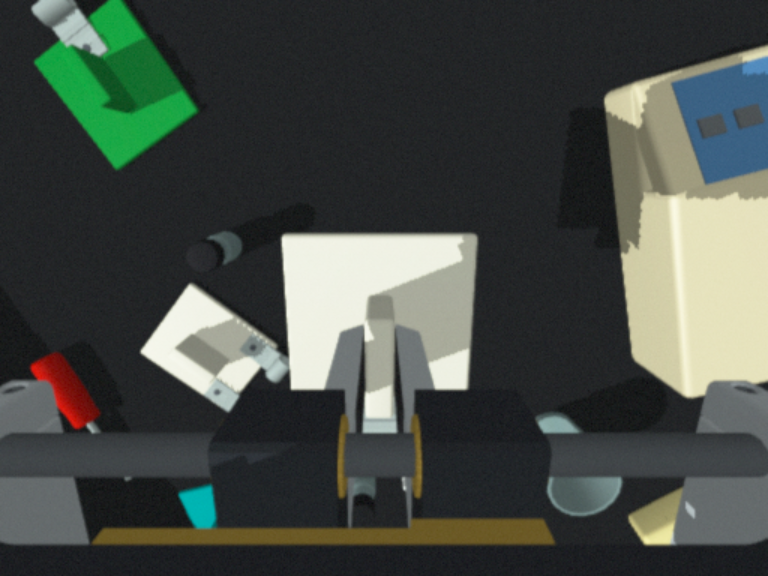

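View pics/side4.png

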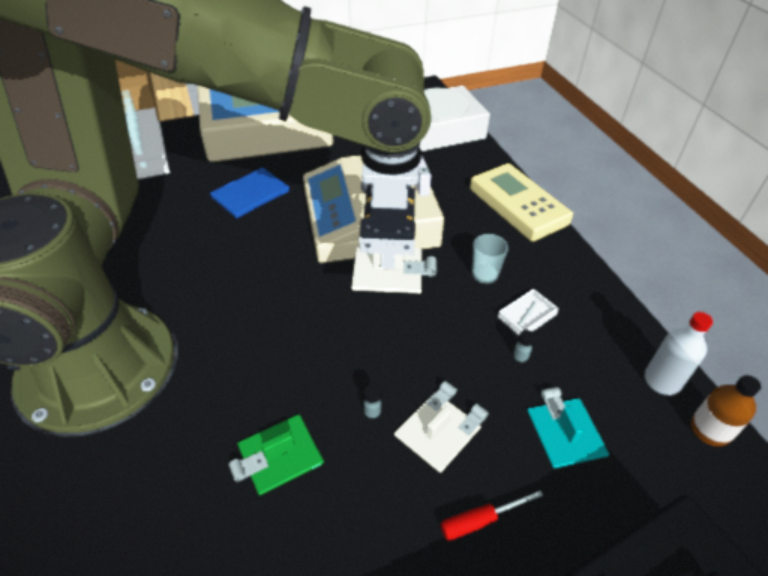

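```bash
python3 - <<'E'
from h import *
P,R,o=tool()
print(R.T@(wray(np.array([(282,234),(477,234)])/1.5,P[2]-.0054)-P).T)
c=ctrl.calibration('wrist');T=c['T_tool_cam']
y=np.radians(-8);R2=np.c_[[0,0,-1],[-np.sin(y),np.cos(y),0],[np.cos(y),np.sin(y),0]]
d=R2@T[:3,:3]@np.array([(430-c['cx'])/c['fx'],(190-c['cy'])/c['fy'],1])
H=np.array([.635,.193,.112]);z=.22
C=H-d*(H[2]-(z+(R2@T[:3,3])[2]))/d[2]; P2=C-R2@T[:3,3];print(P2)
plan(P2,y)
t=cv2.imread('pics/top0.png')
cv2.imwrite('pics/t5.png',cv2.resize(t[125:225,115:215],None,fx=6,fy=6,interpolation=cv2.INTER_CUBIC))
E
```

```text
[[ 0.00550431  0.00549195]
 [-0.0441253   0.04413379]
 [-0.05081993 -0.05078688]]
[0.60720812 0.00138945 0.22      ]
tool z yaw -23.323497462499535 turn -15.323497462499546 shift after turn cm [-2.98444241 13.94379195 12.05353849] now [-2.98444241 16.63344964  7.94011821] tool x [-1.82875691e-03  6.36657872e-04 -9.99998125e-01]
```

View pics/t5.png

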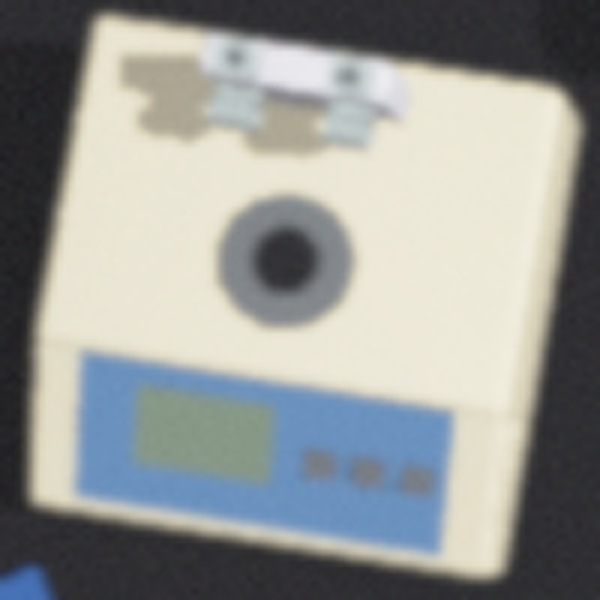

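>>> play_rows --increments '[[[255,-0.5,1.0,0.4,0],[255,-0.5,2.0,1.0,0],[255,-0.5,2.5,1.2,0],[255,-0.5,2.5,1.2,0],[255,-0.5,2.5,1.2,0],[255,-0.5,2.5,1.2,0],[255,0,2.2,1.2,0],[255,0,1.0,0.6,0],[255,0,0.4,0,-5],[255,0,0,0,-5],[255,0,0,0,-5.3],[255,0,0,0,0]]]'

```text
time_s: 6.73
ee_pos: [0.6082, 0.0016, 0.221]
eef_rot: [3.113, 1.57, 2.978]
force: [-0.5, -0.2, -1.3]
grip_width: 0.0116
```

```bash
python3 - <<'E'
from h import *
for n in('wrist',):
  im=ctrl.camera(n);cv2.imwrite(f'pics/{n}5.png',cv2.resize(im[:,:,::-1],None,fx=1.5,fy=1.5))
  P,R,o=tool();np.savez('w5.npz',P=P,R=R)
plan([.6072,.0014,.22],np.radians(-8))
k=ray('top',[[115+237/6,125+105/6],[115+348/6,125+125/6]],.118);print(k,k.mean(0),ray('top',[162.7,168.5],.082))
E
```

```text
tool z yaw -8.086217013534474 turn -0.08621701353447975 shift after turn cm [ 0.10862932 -0.00954006 -0.09648897] now [ 0.10862932 -0.00968524 -0.0964745 ] tool x [-7.16664434e-04  9.35508814e-05 -9.99999739e-01]
[[0.63752019 0.2187366  0.118     ]
 [0.62837042 0.16475666 0.118     ]] [0.6329453  0.19174663 0.118     ] [[0.56676059 0.20240994 0.082     ]]
```

View pics/wrist5.png

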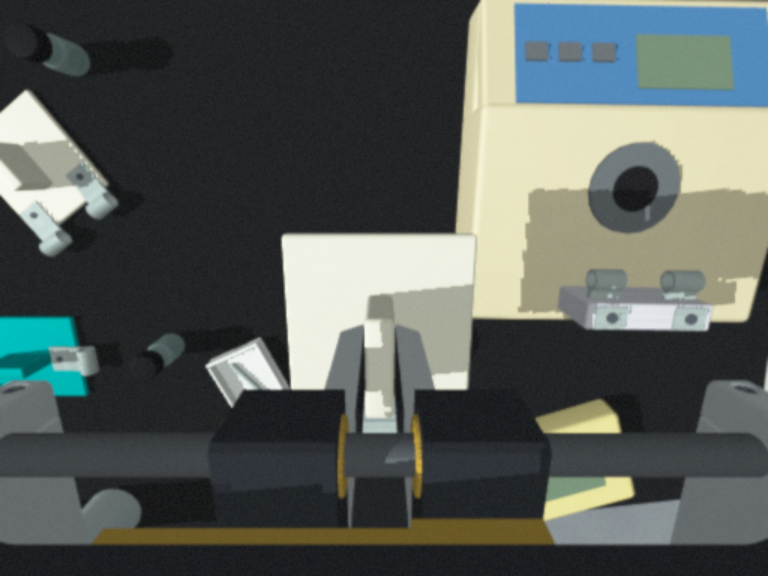

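```bash
python3 - <<'E'
import cv2
im=cv2.imread('pics/wrist5.png')
cv2.imwrite('pics/w5c.png',cv2.resize(im[130:340,550:730],None,fx=4,fy=2.8*4/2.8*0.7,interpolation=cv2.INTER_CUBIC))
E
```

```text
(no output)
```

View pics/w5c.png

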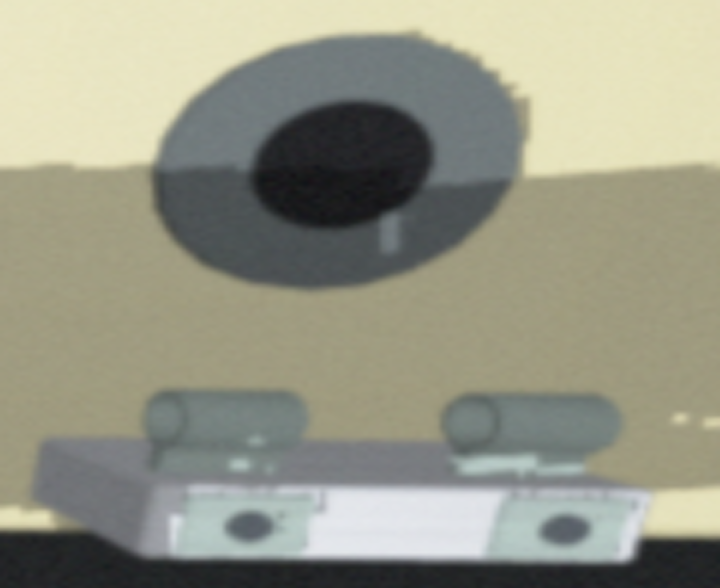

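```bash
python3 - <<'E'
from h import *
f=lambda a:np.array([[(550+x/4)/1.5,(130+y/2.8)/1.5] for x,y in a])
k=wray(f([(166,420),(471,424)]),.112);j=wray(f([(158,487),(650,490),(148,555),(632,561)]),.125);c=wray(f([(341,163)]),.082)
print(k,np.linalg.norm(k[1]-k[0]));print(j,np.linalg.norm(j[1]-j[0]));print(c)
for a,b in((k[0],k[1]),(j[0],j[1])):
  d=b-a;print('yaw',np.degrees(np.arctan2(-d[0],d[1])))
yw=np.radians(-8.3);X=np.array([np.cos(yw),np.sin(yw),0]);Y=np.array([-np.sin(yw),np.cos(yw),0])
print('hinge from knuckle',k.mean(0)+.011*Y,'jamb',(j[0]+j[1])/2-.014*X,'collar',c+.064*X)
# side0 check
H=k.mean(0)+.011*Y
for n in('side','top'):
  print(n,proj(n,[H,H-.039*Y,H-.017*Y,H+.017*Y,H+.039*Y,H-.064*X-[0,0,.03]]))
s=cv2.imread('pics/side0.png')
cv2.imwrite('pics/s6.png',cv2.resize(s[90:150,230:310],None,fx=8,fy=8,interpolation=cv2.INTER_CUBIC))
E
```

```text
[[0.62716592 0.15485732 0.112     ]
 [0.63609983 0.20993976 0.112     ]] 0.05580223085984476
[[0.64031992 0.14690885 0.125     ]
 [0.65340299 0.23310801 0.125     ]
 [0.6585574  0.14501258 0.125     ]
 [0.67250993 0.23128701 0.125     ]] 0.087186359145115
[[0.56918456 0.20298514 0.082     ]]
yaw -9.212670678660846
yaw -8.630328816624788
hinge from knuckle [0.63322079 0.19328332 0.112     ] jamb [0.63300809 0.19202942 0.125     ] collar [[0.63251421 0.19374634 0.082     ]]
side [[272.41412826 112.42669196]
 [275.59310154 120.0923539 ]
 [273.78197862 115.72507718]
 [271.07298596 109.19270963]
 [269.37577719 105.10012137]
 [251.61739389 123.04408345]]
top [[163.77021611 144.48370947]
 [176.93963639 146.54559385]
 [169.50859596 145.38214506]
 [158.03513527 143.58579041]
 [150.61815848 142.4245435 ]
 [162.6953703  167.4575818 ]]
```

View pics/s6.png

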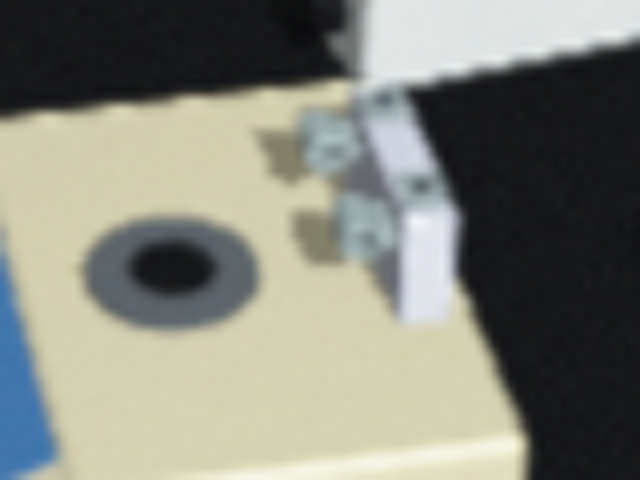

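```bash
cat >> h.py <<'E'
H=np.array([.633,.193,.112]);YW=np.radians(-8.6)
X=np.array([np.cos(YW),np.sin(YW),0]);Y=np.array([-np.sin(YW),np.cos(YW),0])
TG=H-.064*X+.0008*X;TG[2]=.1114
E
python3 - <<'E'
from h import *
print(TG);plan(TG+[0,0,.08],YW)
E
```

```text
[0.5705106  0.20245063 0.1114    ]
tool z yaw -8.086217013534474 turn 0.5137829864655146 shift after turn cm [ 2.97313882 19.3198655  -6.72842118] now [ 2.97313882 19.37942307 -6.5549078 ] tool x [-7.16664434e-04  9.35508814e-05 -9.99999739e-01]
```

>>> play_rows --increments '[[[255,0,0.9,-0.3,0.5],[255,0,2.0,-0.7,0],[255,0,2.5,-0.9,0],[255,0,2.5,-0.9,0],[255,0.5,2.5,-0.9,0],[255,0.5,2.5,-0.9,0],[255,0.5,2.5,-0.9,0],[255,0.5,2.2,-0.7,0],[255,0.5,1.2,-0.4,0],[255,0.5,0.5,-0.1,0],[255,0,0,0,0],[255,0,0,0,0]]]'

```text
time_s: 7.78
ee_pos: [0.5703, 0.2009, 0.1912]
eef_rot: [-2.422, 1.57, -2.571]
force: [0.4, -0.5, -1.2]
grip_width: 0.0118
```

```bash
python3 - <<'E'
from h import *
for n in('wrist','top','side'):
  im=ctrl.camera(n);cv2.imwrite(f'pics/{n}7.png',cv2.resize(im[:,:,::-1],None,fx=1.5,fy=1.5))
plan(TG,YW)
E
```

```text
tool z yaw -8.617226660843887 turn -0.017226660843874697 shift after turn cm [ 8.04211251  0.19068497 -0.04905438] now [ 8.04211251  0.19067022 -0.04911171] tool x [ 5.27814069e-04  8.84167933e-06 -9.99999861e-01]
```

View pics/wrist7.png

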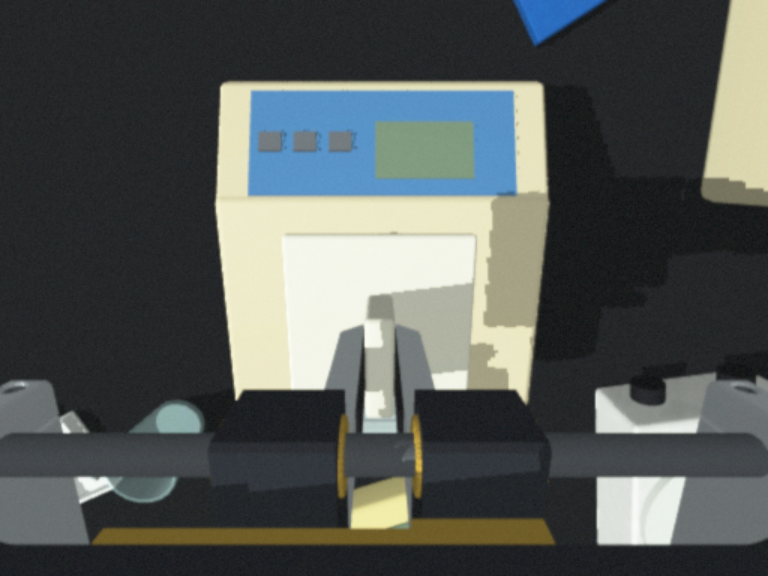

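View pics/side7.png

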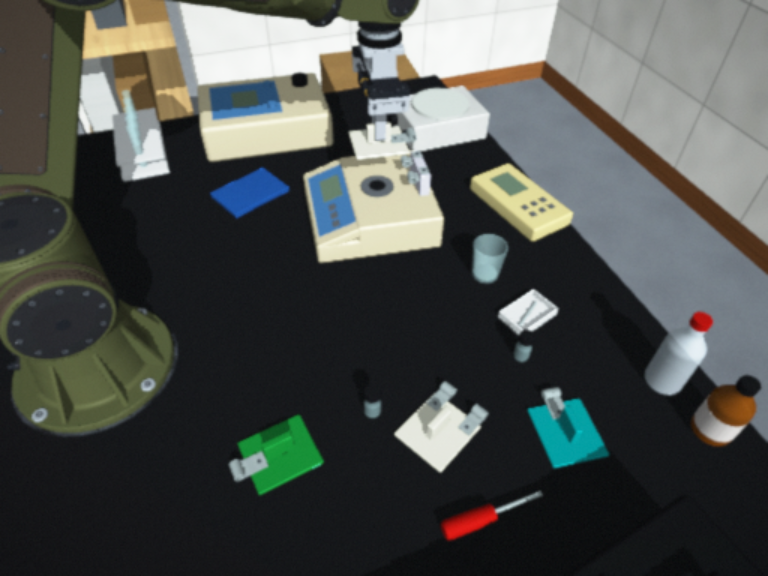

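>>> play_rows --increments '[[[255,0.5,0.2,-0.05,0],[255,1.0,0,0,0],[255,1.2,0,0,0],[255,1.2,0,0,0],[255,0.8,0,0,0],[255,0.3,0,0,0],[255,0,0,0,0],[255,0,0,0,0]]]'

```text
time_s: 8.6
ee_pos: [0.5702, 0.2036, 0.1415]
eef_rot: [0.05, 1.571, -0.099]
force: [0.5, -0.2, -1.9]
grip_width: 0.0119
```

```bash
python3 - <<'E'
from h import *
for n in('top','side'):
  im=ctrl.camera(n);cv2.imwrite(f'pics/{n}8.png',im[:,:,::-1])
  x0,y0=(230,60) if n=='side' else (115,115)
  cv2.imwrite(f'pics/{n}8c.png',cv2.resize(im[y0:y0+80,x0:x0+80,::-1],None,fx=7,fy=7,interpolation=cv2.INTER_CUBIC))
plan(TG,YW);print(tool()[2]['force'])
E
```

```text
tool z yaw -8.52215486837115 turn 0.07784513162886242 shift after turn cm [ 3.06597754 -0.11725154  0.03235039] now [ 3.06597754 -0.11729539  0.03219105] tool x [ 9.95726789e-04  2.86499967e-04 -9.99999463e-01]
[-0.45456141 -1.40239197 -0.53718953]
```

View pics/side8c.png

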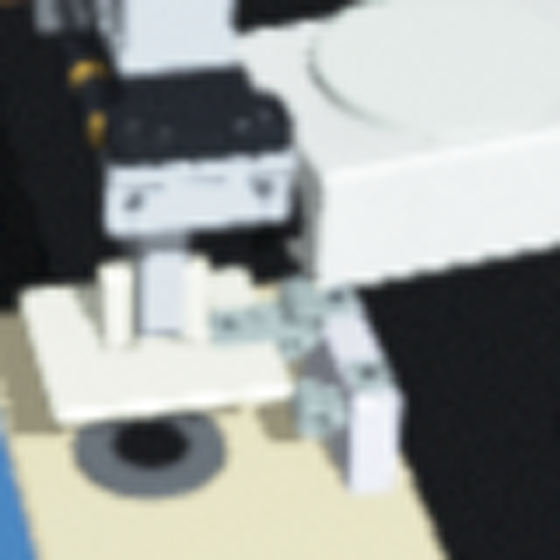

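View pics/top8c.png

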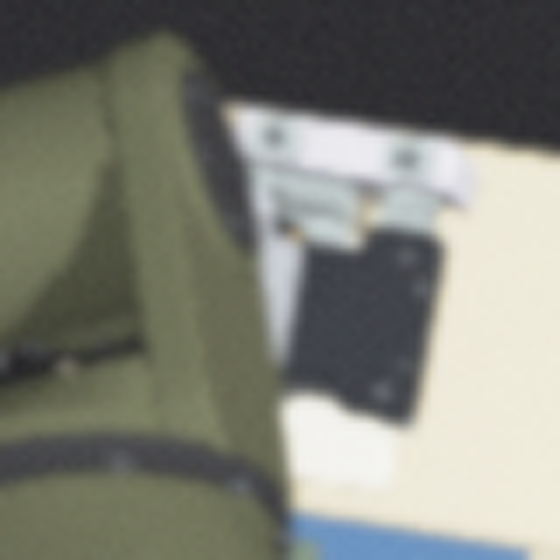

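>>> play_rows --increments '[[[255,0.3,-0.07,0,0],[255,0.6,0,0,0],[255,0.6,0,0,0],[255,0.3,0,0,0],[255,0,0,0,0],[255,0,0,0,0]]]'

```text
time_s: 9.2
ee_pos: [0.5699, 0.2028, 0.1232]
eef_rot: [-2.756, 1.57, -2.904]
force: [-0.5, 0.5, -0.9]
grip_width: 0.012
```

>>> play_rows --increments '[[[255,0.2,0,0,0],[255,0.3,0,0,0],[255,0.3,0,0,0],[255,0.2,0,0,0],[255,0.2,0,0,0],[255,0,0,0,0],[255,0,0,0,0]]]'

```text
time_s: 9.78
ee_pos: [0.5699, 0.2029, 0.1114]
eef_rot: [-2.596, 1.571, -2.745]
force: [0.8, 0.1, -1.3]
grip_width: 0.0118
```

```bash
python3 - <<'E'
from h import *
A=[]
for n in('top','side','wrist','wrist','side'):
  im=ctrl.camera(n);cv2.imwrite(f'pics/{n}9.png',cv2.resize(im[:,:,::-1],None,fx=1.5,fy=1.5))
  x0,y0=(230,70) if n=='side' else (115,115)
  cv2.imwrite(f'pics/{n}9c.png',cv2.resize(im[y0:y0+80,x0:x0+80,::-1],None,fx=7,fy=7,interpolation=cv2.INTER_CUBIC))
  plan(TG,YW);print(tool()[2]['force'],tool()[2]['grip_width'])
E
```

```text
tool z yaw -8.523068587181111 turn 0.07693141281887961 shift after turn cm [ 0.00901115 -0.03459455  0.05956372] now [ 0.00901115 -0.03467449  0.05951722] tool x [ 3.50337282e-05  4.83626715e-05 -9.99999998e-01]
[ 0.87637616  0.77461172 -1.55897347] 0.011808760650313124
tool z yaw -8.526442121326106 turn 0.0735578786738813 shift after turn cm [ 0.01695254 -0.03267107  0.05377044] now [ 0.01695254 -0.03274008  0.05372846] tool x [ 1.77482588e-04  5.38695269e-05 -9.99999983e-01]
[-0.36305057 -0.10327324 -1.0386743 ] 0.011558604143792808
tool z yaw -8.521954874887484 turn 0.07804512511251005 shift after turn cm [ 0.02005045 -0.0365637   0.05453672] now [ 0.02005045 -0.03663795  0.05448687] tool x [ 2.23933682e-04  7.26315684e-05 -9.99999972e-01]
[-0.53507944  0.40144497 -1.06499271] 0.01180899932915135
tool z yaw -8.521528628690884 turn 0.07847137130912074 shift after turn cm [ 0.01915746 -0.03605107  0.05585523] now [ 0.01915746 -0.03612754  0.05580581] tool x [ 2.19184458e-04  7.02518414e-05 -9.99999974e-01]
[-0.46589797  0.11735743 -1.46215836] 0.011913779381205233
tool z yaw -8.526043057540592 turn 0.07395694245940376 shift after turn cm [ 0.01679865 -0.03122724  0.05582448] now [ 0.01679865 -0.03129927  0.05578412] tool x [ 1.84979797e-04  4.21064077e-05 -9.99999982e-01]
[-0.04066734  0.10210561 -1.75794999] 0.011894819126956415
```

View pics/side9c.png

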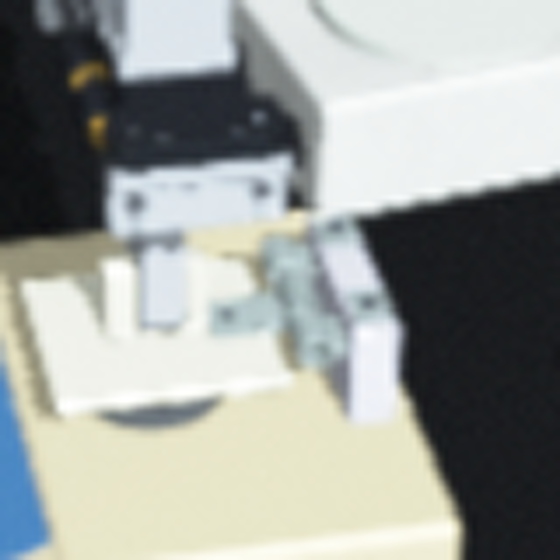

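View pics/top9c.png

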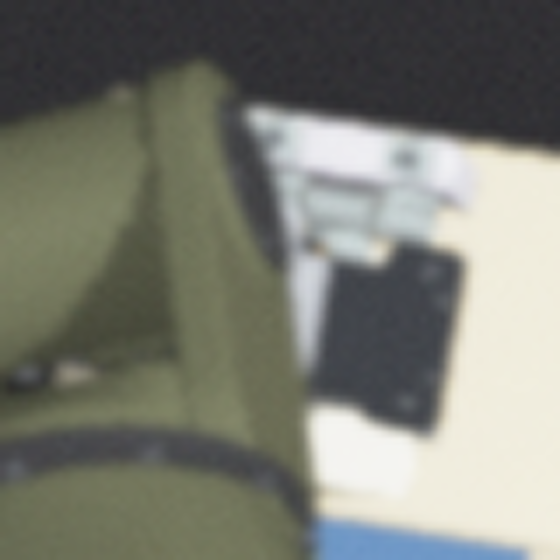

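View pics/wrist9.png

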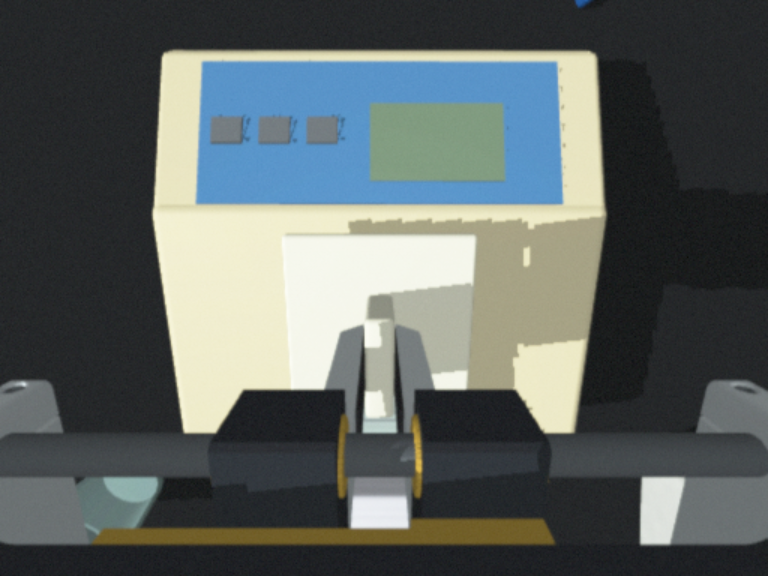

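```bash
python3 - <<'E'
from h import *
im=ctrl.camera('side')[:,:,::-1];a=ctrl.camera('side')[:,:,::-1];im=cv2.addWeighted(im,.5,a,.5,0)
t=ctrl.camera('top')[:,:,::-1]
o0=cv2.imread('pics/side0.png')
x,y=255,95
A=np.hstack([cv2.resize(i[y:y+35,x:x+35],None,fx=11,fy=11,interpolation=cv2.INTER_CUBIC) for i in(im,o0)])
cv2.imwrite('pics/s10.png',A)
Hc=tool()[0]-.0008*X+.064*X;Hc[2]+=.0006
pts=[Hc+s*Y for s in(-.013,.013)]+[H+s*Y for s in(-.039,-.017,.017,.039)]
print((proj('side',pts)-[x,y])*11)
cv2.imwrite('pics/t10.png',cv2.resize(t[130:165,145:190],None,fx=14,fy=14,interpolation=cv2.INTER_CUBIC));print((proj('top',pts)-[145,130])*14)
E
```

```text
[[200.03977035 219.32123556]
 [177.77297809 164.31067187]
 [225.42931609 276.87368099]
 [205.92821673 228.76257321]
 [176.760781   156.80367395]
 [158.48796564 111.72286219]]
[[323.24010163 216.19496972]
 [200.50378481 196.32020173]
 [448.31290187 233.66254721]
 [344.3724603  216.83246446]
 [183.89237147 190.84745676]
 [ 80.1525631  174.04986063]]
```

View pics/s10.png

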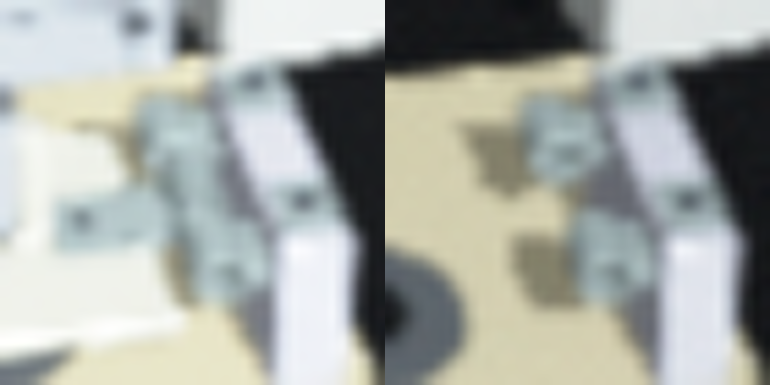

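View pics/t10.png

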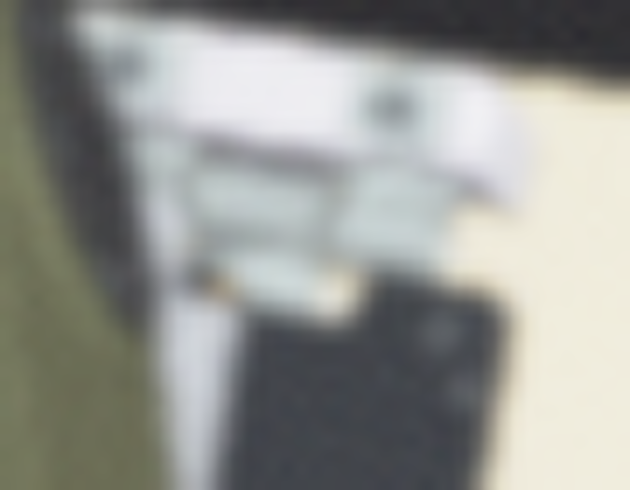

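```bash
python3 - <<'E'
from h import *
print(ctrl.get_obs()['joint_vel'].round(4));print(ctrl.hand_in())
E
```

```text
[-0.0005  0.0014  0.0005  0.0004  0.0005 -0.0014]
the job is handed in; nothing more can be done
None
```

I picked up the single-knuckle cover by its handle with a 35 N grip. I carried it over the meter, lowered it straight down between the two knuckles, and handed in while holding it still. The job took about 10 s of the 45 s allowed.

Last checks before hand-in:
- **Position:** the tool was about 0.6 mm short of my worked-out target in x, and about 0.3 mm off sideways and 0.2 mm in height. Yaw was within 0.1° and tilt was negligible.
- **Contact:** the tool force was about -1 to -1.8 N in z, close to the -1.4 N after lifting in free air, so there was no sign of pressing on the meter. The grip width stayed at 12 mm, the thickness of the handle.
- **Alignment:** the side and top pictures show the cover's knuckle in line with the meter's two, with a gap on each side. The wrist picture shows the plate centred on the meter.

**Uncertainty:** three separate estimates of the hinge position, from the knuckles, jamb and collar, agreed to about 2 mm. In the top picture I could not rule out 1–2 mm of error in x, because the gripper hides part of the hinge.

In the side picture from above the meter, the other cover and the bystanders looked undisturbed; I did not measure them. The hand-in gave no verdict.

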